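# Check the rollers of a sprung track with a fingertip

## Task

Check that every roller of the small roller track turns: with the gripper closed and empty, run the fingertips lightly along the tops of the six rollers, from the open end to the end with the upright stop plate, so that each roller in turn is rolled towards the stop by at least a tenth of a turn, and none is rolled backwards. Touch only lightly: do not press the sprung track down to the bottom of its springs. Pick nothing up, leave the tape, the marker and the cup where they are, and finish clear of the track.

Things in the scene. Friction and masses are not known exactly. Their poses are not given: they have to be found in the camera images.
- track: sprung roller track, fixed to the table: dark steel base 220 x 74 mm, aluminium rail, six grey rollers. Origin on the table under the middle of the row; x runs along the track from the open end to the end with the upright stop plate, y along the rollers, z up. Roller axes at x = -75, -45, -15, 15, 45, 75 mm; roller tops 50 mm above the table. Stop plate at x = 109 to 117 mm, 74 mm wide, top 70 mm up
- first_top (a point): top of the first roller (open end), middle of its length; sinks with the rail. Each roller is 20 mm in diameter and 42 mm long, with 10 mm gaps between them; the side plates are 6 mm lower than the roller tops
- last_top (a point): top of the last roller (stop end), middle of its length, 34 mm before the stop plate; sinks with the rail
- rail (a joint): how far the whole rail, with all rollers, is pressed down on its springs: 0 m up, 0.012 m at the bottom stop. It stays level and springs back. It starts to sink at about 1 N and takes 0.5 N more per mm (about 7 N at the bottom)
- tape_roll: roll of packing tape lying flat, loose, 83 mm across, 24 mm high, origin under its centre; about 100 mm to one side of the track's centre line; to be left alone
- marker_black: black marker pen, loose, 130 x 17 x 20 mm, lying beside the track on the other side, about 75 mm from its centre line, origin under its middle, length along its y; to be left alone
- empty_cup: empty clear plastic cup, loose, 113 mm across, 52 mm high, origin under its centre; to the right of the track; to be left alone
- roller1 (a joint): rotation of roller 1 of 6, counted from the open end, rad; 0 at the start, grows as its top moves towards the stop plate; turns easily and stays where it is left. A thin dark line along the roller is on top at 0
- roller2 (a joint): rotation of roller 2 of 6, counted from the open end, rad; 0 at the start, grows as its top moves towards the stop plate; turns easily and stays where it is left. A thin dark line along the roller is on top at 0
- roller3 (a joint): rotation of roller 3 of 6, counted from the open end, rad; 0 at the start, grows as its top moves towards the stop plate; turns easily and stays where it is left. A thin dark line along the roller is on top at 0
- roller4 (a joint): rotation of roller 4 of 6, counted from the open end, rad; 0 at the start, grows as its top moves towards the stop plate; turns easily and stays where it is left. A thin dark line along the roller is on top at 0
- roller5 (a joint): rotation of roller 5 of 6, counted from the open end, rad; 0 at the start, grows as its top moves towards the stop plate; turns easily and stays where it is left. A thin dark line along the roller is on top at 0
- roller6 (a joint): rotation of roller 6 of 6, counted from the open end, rad; 0 at the start, grows as its top moves towards the stop plate; turns easily and stays where it is left. A thin dark line along the roller is on top at 0

How it is judged (in metres and radians):
On the way, in this order (a step that is already met when the one before it is completed fails the run):
1. roller 1, counted from the open end, has been rolled towards the stop by a tenth of a turn (0.6 rad) (value of joint roller1 above 0.6 rad), for 0.04 s.
2. roller 2, counted from the open end, has been rolled towards the stop by a tenth of a turn (0.6 rad) (value of joint roller2 above 0.6 rad), for 0.04 s.
3. roller 3, counted from the open end, has been rolled towards the stop by a tenth of a turn (0.6 rad) (value of joint roller3 above 0.6 rad), for 0.04 s.
4. roller 4, counted from the open end, has been rolled towards the stop by a tenth of a turn (0.6 rad) (value of joint roller4 above 0.6 rad), for 0.04 s.
5. roller 5, counted from the open end, has been rolled towards the stop by a tenth of a turn (0.6 rad) (value of joint roller5 above 0.6 rad), for 0.04 s.
6. roller 6, counted from the open end, has been rolled towards the stop by a tenth of a turn (0.6 rad) (value of joint roller6 above 0.6 rad), for 0.04 s.
At the end, for the whole second after the job is handed in: all six rollers stand at 0.6 rad or more towards the stop, the rail is up again (within 2 mm), and the tape roll, marker and cup are within 15 mm of where they stood (value of joint each of roller1, roller2, roller3, roller4, roller5, roller6 above 0.6 rad and value of joint rail below 0.002 m and distance of each of tape_roll, marker_black, empty_cup from where it was at the start of the episode below 0.015 m); the robot touches nothing.
It fails at once if the track was pressed down (almost) to the bottom of its springs, 11 mm (value of joint rail above 0.011 m).
It fails at once if a roller was rolled backwards by more than 0.5 rad (value of joint any of roller1, roller2, roller3, roller4, roller5, roller6 below -0.5 rad).
It fails at once if the tape roll was moved or lifted by more than 15 mm (distance of tape_roll from where it was at the start of the episode above 0.015 m).
It fails at once if the marker was moved or lifted by more than 15 mm (distance of marker_black from where it was at the start of the episode above 0.015 m).
It fails at once if the cup was moved or lifted by more than 15 mm (distance of empty_cup from where it was at the start of the episode above 0.015 m).
It also fails if it takes over 32 s, if anything falls off the work surface, if the arm or the gripper's body presses on something with over 40 N, if the wrist force passes 120 N, or if a joint passes its speed limit or range.

## Robot

A 6-joint arm with a two-finger parallel gripper is mounted at the origin on a cart in front of the work surface, level with it; the furniture and walls round the work are solid. World frame = base frame: x ahead of the robot, y to its left, z up, the work surface at z = 0. Lengths are in mm, angles in rad, forces in N, time in s.
With the tool pointing down it reaches from about 275 to 1000 mm from the base axis. Payload 8.4 kg.
Tool frame: the origin (TCP) lies at the very end of the fingers, on their centre line; the grasp point (between the pads) lies 19 mm behind it; z points along the fingers, y is the direction in which the jaws open and shut (so a half turn about z gives the same grasp; the last joint's range is limited). The gripper opens to 85 mm and grips with 20 to 120 N. Pads are 22 mm wide; open, the fingers measure 114 mm over their backs; the gripper's body (76 mm by 85 mm) begins 54 mm behind the grasp point. The pads swing forward as they close: fully open they stand 13 mm farther back than shut.
Start: joints at [1.249, 0.353, 1.633, -0, 1.155, -0.002], TCP at [196.484, 593.314, 231.281] pointing down, gripper open.
Joint ranges: [-2.63, 2.63], [-0.92, 2.1], [0.06, 2.66], [-1.3, 4.44], [0, 2.69], [-3.02, 3.02]. Speed limits (rad/s): [2.22, 2.22, 2.79, 3.14, 3.14, 3.14].

## Interface

Orientations are given as [roll, pitch, yaw] about the fixed x, y, z axes, in that order (R = Rz(yaw) Ry(pitch) Rx(roll)).
In Python, from rig import r gives the robot as it stands.
- The arm moves only by the tool jog_arm, never from a script. Its argument "moves" is a list of rows, each an object with "grip": the gripper command: -1 is fully open, 1 is shut, values between are in proportion; "translation": the shift along the tool's x, y, z in m, a list of three; "twist": the turn, a rotation vector about the tool's x, y, z in rad, a list of three. In form: [{"grip": grip, "translation": [dx, dy, dz], "twist": [ax, ay, az]}, ...]. A call has 1 to 10 rows; each row shifts and turns the commanded pose from where the row before left it, along the tool's axes as they then stand; what a row does not reach is not made up. A row lasts 1/12 s, in which the tool goes at most 41.7 mm and 7.16 degrees, less where a joint would pass 70% of its speed; a pose out of reach is approached as far as the arm can. A call with a gripper value outside its range is refused whole. The fingers move at their own pace and stop on an object; "squeeze" is the grip in N (left out, the last holds). Time passes only in rows, so rows that do not move let the fingers close. It gives the time, the measured TCP pose, the force and the opening at its end, in the units of the state.
- r.sense(): the state, without advancing time (a new reading comes with each control period).
- r.grab_frame(name): name is "scene" or "side" or "wrist"; returns (picture, depth): 400x640x3 uint8, red, green, blue; 400x640 float32, mm along the optical axis (not along the pixel's ray), 0 where there is no reading.
- r.calibration(name): a dict with "fx", "fy", "cx", "cy" (pixels), "R" (3x3) and "t" (3): a world point X has camera coordinates R X + t. Camera axes: x right, y down, z forward; pixel columns grow to the right and rows downward; lengths in mm; the calibration is good to about 2 mm. A picture is of the moment at which its call begins: read the wrist's pose just before it. calibration takes no time and is no camera call; for the wrist camera it gives the pose at the moment of the call.
- r.sign_off(): hands the job in, once; it reports no verdict.
The state is a dict: "clock": time; "qpos": joint angles; "qvel": joint speeds; "joint_efforts": joint torques, N m; "eef_pos": TCP position; "tcp_rot": TCP orientation; "contact_force": force on the tool from outside, world axes, zero at the start; "wrist_torque": the same for the moment, N m; "opening": opening from 0.0 (shut) to 1.0 (fully open).
Only numpy, scipy, OpenCV 4.12 (cv2) and the standard library are available. Lean on these libraries where they do the work, as an engineer would, in place of code of your own. Each camera call takes 0.05 s, during which the arm holds its last target.

## Working session

There is one attempt and no reset: what is moved stays moved. The work goes in short steps, Python scripts to look and compute and a tool call to move; the robot and the scene stay as the last step left them, time stands still between calls to the robot, and variables do not carry over. Pictures are saved under pics/ and viewed, and the job is handed in when it is done.

Besides the shell and the picture viewer there is one more tool, called in YAML: its name, and indented under it one key for each argument. jog_arm: Moves the arm, as the interface text tells. Its arguments: {"type":"object","properties":{"moves":{"type":"array"},"squeeze":{"type":"number"}},"required":["moves"]}

```bash
mkdir -p pics
python3 - <<'E'
from rig import r
import cv2,numpy as np
print(r.sense())
for n in("scene","side","wrist"):
    p,d=r.grab_frame(n); cv2.imwrite(f"pics/{n}0.png",p[:,:,::-1]); np.savez(f"pics/{n}0.npz",p=p,d=d)
    c=r.calibration(n); print(n,{k:np.round(v,3).tolist() for k,v in c.items()})
E
```

```text
{'clock': 0.0, 'qpos': array([ 1.24862895e+00,  3.53645010e-01,  1.63414517e+00, -7.81400479e-06,
        1.15521476e+00, -2.40411205e-03]), 'qvel': array([-0.00071996,  0.00140311,  0.00014065,  0.00078246, -0.00033731,
        0.00071303]), 'joint_efforts': array([-2.94482954e-03, -6.05255628e+01, -3.42058146e+01, -2.91840161e-04,
        9.85336985e-03, -2.07522464e-05]), 'eef_pos': array([196.31401385, 592.85453585, 230.55892745]), 'tcp_rot': array([-3.14018035e+00,  3.74911205e-06,  2.82183255e+00]), 'contact_force': array([ 0.51795104,  0.47831585, -0.00056243]), 'wrist_torque': array([-0.00114394,  0.04683092,  0.01087414]), 'opening': 1.0010228642697612}
scene {'fx': 391.656, 'fy': 391.656, 'cx': 316.516, 'cy': 202.571, 'R': [[0.53, -0.848, -0.005], [-0.562, -0.347, -0.751], [0.635, 0.4, -0.661]], 't': [-414.642, 309.866, 726.872]}
side {'fx': 370.347, 'fy': 370.347, 'cx': 321.721, 'cy': 206.383, 'R': [[-0.983, -0.185, 0.013], [-0.092, 0.424, -0.901], [0.161, -0.887, -0.433]], 't': [482.251, 155.439, 716.81]}
wrist {'fx': 328.705, 'fy': 328.705, 'cx': 314.339, 'cy': 197.248, 'R': [[0.313, 0.95, -0.002], [0.915, -0.301, 0.269], [0.255, -0.086, -0.963]], 't': [-624.305, -35.769, 377.706]}
```

View pics/scene0.png

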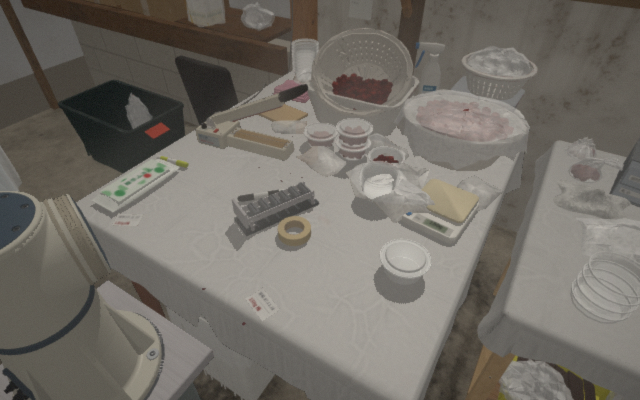

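View pics/side0.png

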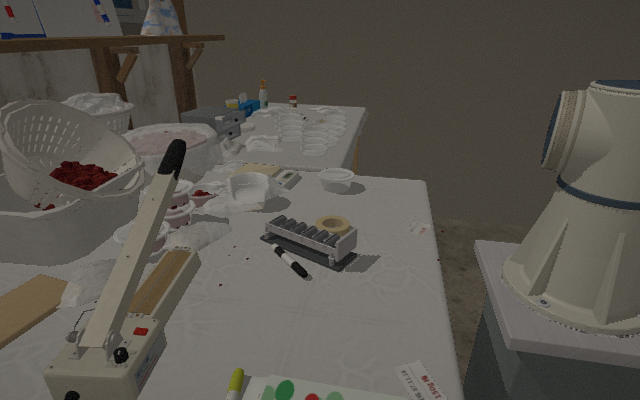

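View pics/wrist0.png

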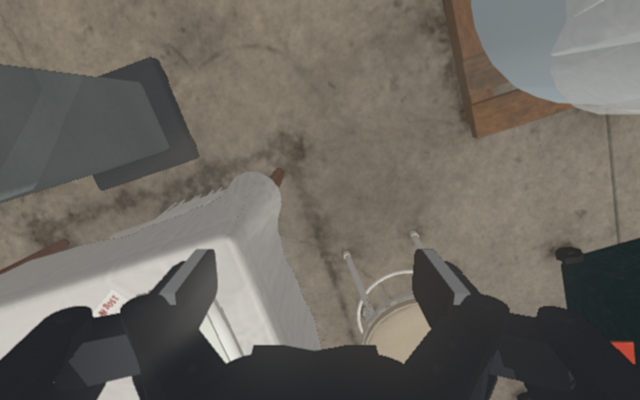

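Scene: the track is at about (275,205), with the tape at (294,231), the cup at (404,260) and the marker behind the track. Side: the track is at (310,240). I'll zoom in to see which end has the stop plate.

Run:
```python
import cv2,numpy as np
a=cv2.imread("pics/scene0.png")[170:260,220:340]; b=cv2.imread("pics/side0.png")[200:290,250:370]
cv2.imwrite("pics/zoom0.png",np.vstack([cv2.resize(x,(720,300) if 0 else None,fx=3.3*1,fy=3.3,interpolation=cv2.INTER_CUBIC) for x in(a,b)]))
for n in("scene","side"):
    z=np.load(f"pics/{n}0.npz"); print(n,(z['d']>0).mean())
```

```text
scene 0.9959609375
side 0.99595703125
```

View pics/zoom0.png

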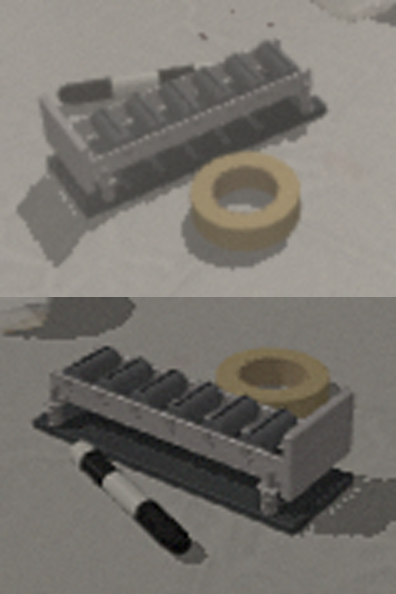

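The stop plate is at the robot's end: scene left (~(237,208)) and side right (~(345,230)). Next I'll locate everything using depth.

```bash
cat > h.py <<'E'
from rig import r
import numpy as np,cv2
def cloud(n,f):
    z=np.load(f); c=r.calibration(n); d=z['d'].astype(float)
    v,u=np.indices(d.shape); P=np.stack([(u-c['cx'])/c['fx']*d,(v-c['cy'])/c['fy']*d,d],-1)
    return (P-c['t'])@np.array(c['R']),z['p'].astype(int)
def ray(n,u,v,z):
    c=r.calibration(n);R=np.array(c['R']);o=-R.T@c['t'];w=R.T@np.array([(u-c['cx'])/c['fx'],(v-c['cy'])/c['fy'],1]);return o+w*(z-o[2])/w[2]
E
python3 - <<'E'
from h import *
boxes={'scene':(slice(175,250),slice(225,325)),'side':(slice(205,285),slice(255,362))}
for n in boxes:
    X,p=cloud(n,f'pics/{n}0.npz'); X=X[boxes[n]];p=p[boxes[n]]
    print(n,'table z',np.percentile(X[...,2],[5,30,50]))
    dark=(p.max(-1)<75)&(X[...,2]<18)&(X[...,2]>-8)
    # all raised points
    hi=(X[...,2]>34)&(X[...,2]<56)
    top=(X[...,2]>60)&(X[...,2]<80)
    for k,m in(('dark',dark),('hi',hi),('top',top)):
        Q=X[m]; 
        if len(Q)<5: print(k,len(Q));continue
        rc=cv2.minAreaRect(Q[:,:2].astype(np.float32)); print(k,len(Q),np.round(rc[0]),np.round(rc[1]),round(rc[2],1),np.round(np.median(Q,0)), np.round(cv2.boxPoints(rc)).tolist())
# named pts
for nm,n,u,v,z in [('stopL','scene',220+42/3.3,170+95/3.3,70),('stopR','scene',220+92/3.3,170+158/3.3,70),
 ('stopA','side',250+287/3.3,200+(430-297)/3.3,70),('stopB','side',250+352/3.3,200+(385-297)/3.3,70),
 ('base near','side',250+298/3.3,200+(530-297)/3.3,5),('base far','side',250+35/3.3,200+(422-297)/3.3,5),('base r','side',250+350/3.3,200+(475-297)/3.3,5),
 ('base','scene',220+88/3.3,170+215/3.3,5),('base','scene',220+327/3.3,170+107/3.3,5)]:
    print(nm,n,np.round(ray(n,u,v,z)))
for k,n,u,v,z in [('tape','scene',294,228,24),('tape','side',332,224,24),('cup','scene',404,256,52),('cup','side',336,174,52)]: print(k,n,np.round(ray(n,u,v,z)))
E
```

```text
scene table z [-1.42617931  0.37078062  1.74550368]
dark 372 [528. -61.] [ 30. 187.] 66.4 [533. -64.   8.] [[436.0, -37.0], [607.0, -112.0], [620.0, -84.0], [448.0, -9.0]]
hi 1003 [526. -34.] [ 76. 209.] 65.6 [522. -38.  45.] [[415.0, -25.0], [605.0, -112.0], [637.0, -43.0], [447.0, 44.0]]
top 95 [436.   8.] [72.  9.] 65.5 [433.   5.  69.] [[416.0, -23.0], [425.0, -27.0], [455.0, 39.0], [446.0, 43.0]]
side table z [-2.17143734 -1.03165246 -0.02517653]
dark 1255 [523. -31.] [158. 210.] 45.6 [525.  -2.   6.] [[393.0, -14.0], [543.0, -161.0], [654.0, -48.0], [503.0, 99.0]]
hi 1296 [530. -33.] [ 75. 210.] 65.1 [522. -23.  43.] [[419.0, -23.0], [610.0, -111.0], [642.0, -43.0], [451.0, 45.0]]
top 130 [439.   9.] [73.  8.] 64.9 [439.  14.  67.] [[420.0, -22.0], [427.0, -25.0], [458.0, 41.0], [450.0, 44.0]]
stopL scene [450.  39.  70.]
stopR scene [416. -37.  70.]
stopA side [454.  38.  70.]
stopB side [422. -26.  70.]
base near side [444.  45.   5.]
base far side [643. -44.   5.]
base r side [419. -22.   5.]
base scene [415. -24.   5.]
base scene [ 615. -113.    5.]
tape scene [ 482. -122.   24.]
tape side [ 487. -111.   24.]
cup scene [ 516. -394.   52.]
cup side [ 518. -372.   52.]
```

Run:
```python
from h import *
A=np.array([196,593.]);B=np.array([614,-73.]);L=np.linalg.norm(B-A);e=(B-A)/L
for n in('scene','side'):
    X,p=cloud(n,f'pics/{n}0.npz'); Q=X.reshape(-1,3); Q=Q[(Q[:,2]>60)&(Q[:,2]<500)&(np.hypot(Q[:,0],Q[:,1])>250)]
    w=Q[:,:2]-A; s=w@e; o=-w[:,0]*e[1]+w[:,1]*e[0]
    m=(s>-50)&(s<L+100)&(abs(o)<200); Q=Q[m];s=s[m];o=o[m]
    for a in range(-50,880,80):
        k=(s>=a)&(s<a+80)
        if k.any(): print(n,a,k.sum(),'off',o[k].min().round(),o[k].max().round(),'z',Q[k,2].max().round(), 'nearest', abs(o[k]).min().round())
yaw=np.deg2rad(155.3);tx=np.array([np.cos(yaw),np.sin(yaw)]);ty=np.array([np.sin(yaw),-np.cos(yaw)])
print((B-A)@tx,(B-A)@ty,2.82183-yaw)
```

```text
scene 590 95 off -139.0 -77.0 z 72.0 nearest 77.0
scene 670 158 off 177.0 200.0 z 237.0 nearest 177.0
scene 750 143 off 168.0 200.0 z 251.0 nearest 168.0
scene 830 9 off 185.0 199.0 z 99.0 nearest 185.0
side 30 1035 off 185.0 185.0 z 444.0 nearest 185.0
side 590 130 off -135.0 -73.0 z 70.0 nearest 73.0
side 670 204 off 182.0 200.0 z 234.0 nearest 182.0
side 750 221 off 173.0 200.0 z 250.0 nearest 173.0
side 830 10 off 192.0 199.0 z 98.0 nearest 192.0
-658.0558893576867 -430.3980093839467 0.11133367165280594
```

jog_arm:
  moves:
    - {"grip":1,"translation":[0,0,0],"twist":[0,0,0.111]}
    - {"grip":1,"translation":[-0.0253,-0.0166,0],"twist":[0,0,0]}
    - {"grip":1,"translation":[-0.0253,-0.0166,0],"twist":[0,0,0]}
    - {"grip":1,"translation":[-0.0253,-0.0166,0],"twist":[0,0,0]}
    - {"grip":1,"translation":[-0.0253,-0.0166,0],"twist":[0,0,0]}
    - {"grip":1,"translation":[-0.0253,-0.0166,0],"twist":[0,0,0]}
    - {"grip":1,"translation":[-0.0253,-0.0166,0],"twist":[0,0,0]}
    - {"grip":1,"translation":[-0.0253,-0.0166,0],"twist":[0,0,0]}
    - {"grip":1,"translation":[-0.0253,-0.0166,0],"twist":[0,0,0]}
    - {"grip":1,"translation":[-0.0253,-0.0166,0],"twist":[0,0,0]}
  squeeze: 20

```text
clock: 0.98
eef_pos: [341.4, 361.0, 231.1]
tcp_rot: [-3.141, -0.0, 2.711]
contact_force: [0.4, -0.4, 0.4]
opening: 0.005
```

jog_arm:
  moves:
    - {"grip":1,"translation":[-0.0253,-0.0166,0],"twist":[0,0,0]}
    - {"grip":1,"translation":[-0.0253,-0.0166,0],"twist":[0,0,0]}
    - {"grip":1,"translation":[-0.0253,-0.0166,0],"twist":[0,0,0]}
    - {"grip":1,"translation":[-0.0253,-0.0166,0],"twist":[0,0,0]}
    - {"grip":1,"translation":[-0.0253,-0.0166,0],"twist":[0,0,0]}
    - {"grip":1,"translation":[-0.0253,-0.0166,0],"twist":[0,0,0]}
    - {"grip":1,"translation":[-0.0253,-0.0166,0],"twist":[0,0,0]}
    - {"grip":1,"translation":[-0.0253,-0.0166,0],"twist":[0,0,0]}
    - {"grip":1,"translation":[-0.0253,-0.0166,0],"twist":[0,0,0]}

```text
clock: 1.73
eef_pos: [485.9, 130.2, 231.2]
tcp_rot: [-3.141, -0.0, 2.711]
contact_force: [-0.2, 0.8, -0.2]
opening: -0.003
```

jog_arm:
  moves:
    - {"grip":1,"translation":[-0.0253,-0.0166,0],"twist":[0,0,0]}
    - {"grip":1,"translation":[-0.0253,-0.0166,0],"twist":[0,0,0]}
    - {"grip":1,"translation":[-0.0253,-0.0166,0],"twist":[0,0,0]}
    - {"grip":1,"translation":[-0.0253,-0.0166,0],"twist":[0,0,0]}
    - {"grip":1,"translation":[-0.0253,-0.0166,0],"twist":[0,0,0]}
    - {"grip":1,"translation":[-0.0253,-0.0166,0],"twist":[0,0,0]}
    - {"grip":1,"translation":[-0.0253,-0.0166,0],"twist":[0,0,0]}
    - {"grip":1,"translation":[-0.0253,-0.0166,0],"twist":[0,0,0]}
    - {"grip":1,"translation":[0,0,0],"twist":[0,0,0]}
    - {"grip":1,"translation":[0,0,0],"twist":[0,0,0]}

```text
clock: 2.57
eef_pos: [614.1, -74.7, 230.7]
tcp_rot: [-3.141, -0.001, 2.709]
contact_force: [-0.2, -0.8, 0.0]
opening: -0.001
```

jog_arm:
  moves:
    - {"grip":1,"translation":[0,0,0.03],"twist":[0,0,0]}
    - {"grip":1,"translation":[0,0,0.03],"twist":[0,0,0]}
    - {"grip":1,"translation":[0,0,0.03],"twist":[0,0,0]}
    - {"grip":1,"translation":[0,0,0.03],"twist":[0,0,0]}
    - {"grip":1,"translation":[0,0,0.03],"twist":[0,0,0]}
    - {"grip":1,"translation":[0,0,0],"twist":[0,0,0]}
    - {"grip":1,"translation":[0,0,0],"twist":[0,0,0]}

```text
clock: 3.15
eef_pos: [612.2, -72.4, 80.3]
tcp_rot: [-3.141, -0.004, 2.712]
contact_force: [0.7, -0.6, 0.7]
opening: -0.002
```

Run:
```python
from h import *
ims=[]
print(r.sense()['eef_pos'])
cr={'scene':(slice(110,260),slice(220,380)),'side':(slice(140,290),slice(230,390))}
for n in("scene","side","wrist"):
    p,d=r.grab_frame(n); np.savez(f"pics/{n}1.npz",p=p,d=d)
    if n in cr: ims.append(cv2.resize(p[cr[n]],None,fx=2.5,fy=2.5,interpolation=cv2.INTER_CUBIC)[:,:,::-1])
    else: cv2.imwrite("pics/wrist1.png",p[:,:,::-1])
cv2.imwrite("pics/z1.png",np.hstack(ims))
```

```text
[612.22736947 -72.43215393  80.32200561]
```

View pics/z1.png

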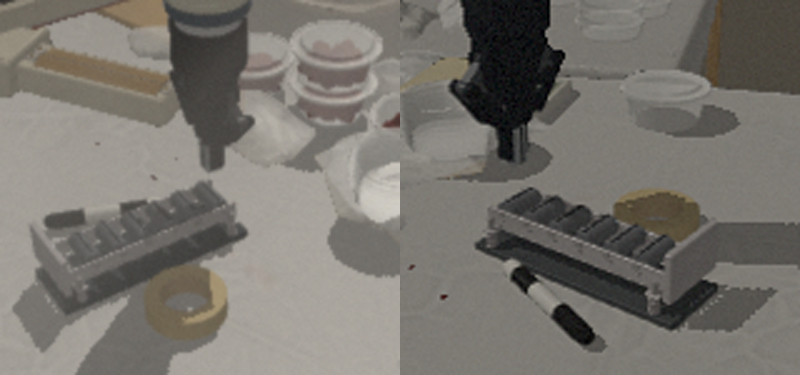

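View pics/wrist1.png

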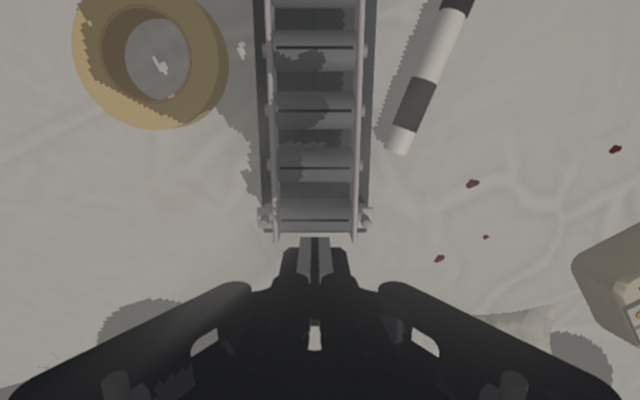

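The wrist view shows the closed fingertips centred on the track (column ~314), with the roller marks at rows 220, 167, 110 and 47. I'll use those marks to check my pose.

Run:
```python
from h import *
o=np.array([539.5,-38.6]);yaw=np.deg2rad(155.3);tx=np.array([np.cos(yaw),np.sin(yaw)]);ty=np.array([-tx[1],tx[0]])
for v,a,b in((220,275,352),(167,277,352),(110,278,353),(47,276,354)):
    for u in(a,b,(a+b)/2):
        q=ray('wrist',u,v,50)[:2]-o; print(v,u,np.round([q@tx,q@ty],1),end=' ')
    print()
q=r.sense()['eef_pos'][:2]-o;print('tcp',q@tx,q@ty)
```

```text
220 275 [-78.   21.9] 220 352 [-77.9 -21.5] 220 313.5 [-77.9   0.2] 
167 277 [-47.7  19.9] 167 352 [-47.6 -20.5] 167 314.5 [-47.6  -0.3] 
110 278 [-18.   18.5] 110 353 [-17.9 -20.1] 110 315.5 [-18.   -0.8] 
47 276 [11.8 18.7] 47 354 [ 11.9 -19.5] 47 315.0 [11.9 -0.4] 
tcp -83.3091063839239 -0.1487396686875151
```

jog_arm:
  moves:
    - {"grip":1,"translation":[0,0,0.015],"twist":[0,0,0]}
    - {"grip":1,"translation":[0,0,0.01],"twist":[0,0,0]}
    - {"grip":1,"translation":[0,0,0.003],"twist":[0,0,0]}
    - {"grip":1,"translation":[0,0,0],"twist":[0,0,0]}
    - {"grip":1,"translation":[0,0,0],"twist":[0,0,0]}

```text
clock: 3.72
eef_pos: [614.2, -73.6, 53.8]
tcp_rot: [3.141, 0.0, 2.711]
contact_force: [0.7, -0.6, 0.5]
opening: -0.001
```

jog_arm:
  moves:
    - {"grip":1,"translation":[0,0,0.002],"twist":[0,0,0]}
    - {"grip":1,"translation":[0,0,0.002],"twist":[0,0,0]}
    - {"grip":1,"translation":[0,0,0.001],"twist":[0,0,0]}
    - {"grip":1,"translation":[0,0,0],"twist":[0,0,0]}
    - {"grip":1,"translation":[0,0,0],"twist":[0,0,0]}

```text
clock: 4.13
eef_pos: [614.2, -73.5, 48.5]
tcp_rot: [3.141, 0.0, 2.711]
contact_force: [0.0, 1.6, 2.7]
opening: 0.0
```

jog_arm:
  moves:
    - {"grip":1,"translation":[0,0,0.001],"twist":[0,0,0]}
    - {"grip":1,"translation":[0,0,0.001],"twist":[0,0,0]}
    - {"grip":1,"translation":[0,0,0],"twist":[0,0,0]}
    - {"grip":1,"translation":[0.003,0,0],"twist":[0,0,0]}
    - {"grip":1,"translation":[0.005,0,0],"twist":[0,0,0]}
    - {"grip":1,"translation":[0.005,0,0],"twist":[0,0,0]}
    - {"grip":1,"translation":[0.005,0,0],"twist":[0,0,0]}
    - {"grip":1,"translation":[0,0,0],"twist":[0,0,0]}
    - {"grip":1,"translation":[0,0,0],"twist":[0,0,0]}

```text
clock: 4.88
eef_pos: [596.5, -65.7, 46.1]
tcp_rot: [-3.141, -0.001, 2.711]
contact_force: [-1.3, 0.5, 2.3]
opening: -0.001
```

Run:
```python
from h import *
print(r.sense()['eef_pos'],r.sense()['contact_force'])
ims=[]
for n,c in(("side",(slice(200,290),slice(250,370))),("scene",(slice(170,260),slice(220,340)))):
    p,d=r.grab_frame(n); ims.append(cv2.resize(p[c],None,fx=3.3,fy=3.3,interpolation=cv2.INTER_CUBIC)[:,:,::-1])
p,d=r.grab_frame("wrist"); w=cv2.resize(p[0:250,180:450],(792,297) if 0 else None,fx=1,fy=1)[:,:,::-1]
w=cv2.copyMakeBorder(w,0,47,0,522,cv2.BORDER_CONSTANT)
cv2.imwrite("pics/z2.png",np.vstack([np.hstack(ims),w]))
```

```text
[596.50364132 -65.7492277   46.09248419] [-1.2747742   0.53797839  2.2854795 ]
```

View pics/z2.png

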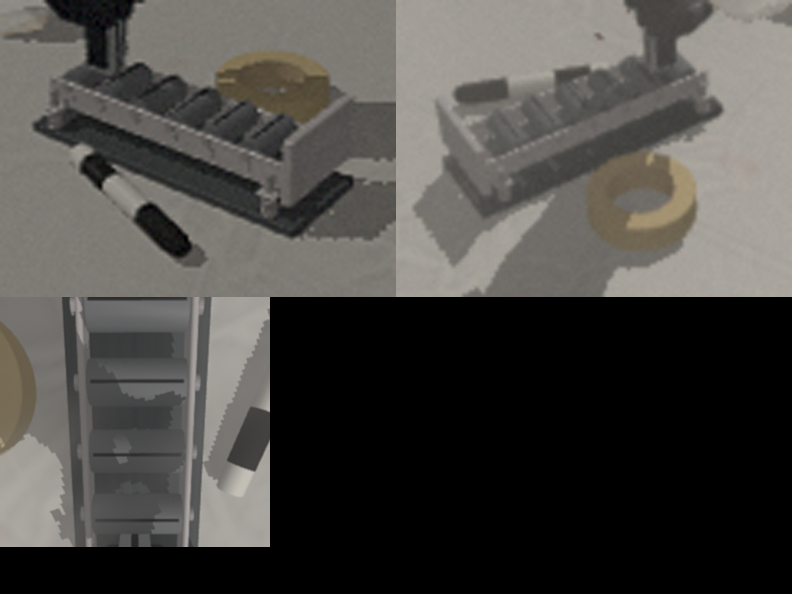

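Fingertips are on roller 1 and pressing about 3 N, and roller 1's mark has turned out of view. I'll carry on along the track.

jog_arm:
  moves:
    - {"grip":1,"translation":[0.005,0,0],"twist":[0,0,0]}
    - {"grip":1,"translation":[0.005,0,0],"twist":[0,0,0]}
    - {"grip":1,"translation":[0.005,0,0],"twist":[0,0,0]}
    - {"grip":1,"translation":[0.005,0,0],"twist":[0,0,0]}
    - {"grip":1,"translation":[0.005,0,0],"twist":[0,0,0]}
    - {"grip":1,"translation":[0.005,0,0],"twist":[0,0,0]}
    - {"grip":1,"translation":[0.005,0,0],"twist":[0,0,0]}
    - {"grip":1,"translation":[0,0,0],"twist":[0,0,0]}

```text
clock: 5.7
eef_pos: [564.9, -51.0, 46.3]
tcp_rot: [-3.142, -0.0, 2.711]
contact_force: [-0.5, 0.2, 2.4]
opening: 0.002
```

```bash
cat > look.py <<'E'
from h import *
import sys
s=r.sense();o=np.array([539.5,-38.6]);yaw=np.deg2rad(155.3);tx=np.array([np.cos(yaw),np.sin(yaw)]);ty=np.array([-tx[1],tx[0]]);q=s['eef_pos'][:2]-o
print(s['clock'],'track xy',q@tx,q@ty,'z',s['eef_pos'][2],s['contact_force'])
ims=[]
for n,c in(("side",(slice(200,290),slice(250,370))),("wrist",(slice(0,250),slice(160,480)))):
    p,d=r.grab_frame(n); ims.append(cv2.resize(p[c],(400,312),interpolation=cv2.INTER_CUBIC)[:,:,::-1])
cv2.imwrite(sys.argv[1],np.hstack(ims))
E
python3 look.py pics/z3.png
```

```text
5.7 track xy -28.233312770444975 0.6341127200692576 z 46.26904121115167 [-0.46876127  0.18644084  2.41678203]
```

View pics/z3.png

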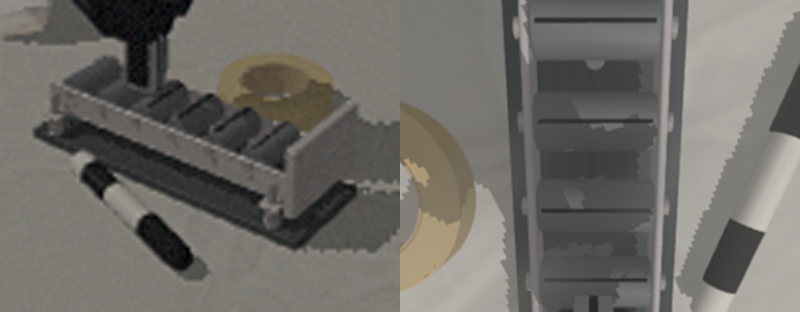

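The side view shows rollers 1 and 2 with their marks turned away, and 3 to 6 unchanged. Continuing.

jog_arm:
  moves:
    - {"grip":1,"translation":[0.005,0,0],"twist":[0,0,0]}
    - {"grip":1,"translation":[0.005,0,0],"twist":[0,0,0]}
    - {"grip":1,"translation":[0.005,0,0],"twist":[0,0,0]}
    - {"grip":1,"translation":[0.005,0,0],"twist":[0,0,0]}
    - {"grip":1,"translation":[0.005,0,0],"twist":[0,0,0]}
    - {"grip":1,"translation":[0.005,0,0],"twist":[0,0,0]}
    - {"grip":1,"translation":[0.005,0,0],"twist":[0,0,0]}
    - {"grip":1,"translation":[0.005,0,0],"twist":[0,0,0]}
    - {"grip":1,"translation":[0.005,0,0],"twist":[0,0,0]}
    - {"grip":1,"translation":[0.005,0,0],"twist":[0,0,0]}

```text
clock: 6.63
eef_pos: [519.8, -30.3, 46.3]
tcp_rot: [-3.141, -0.0, 2.711]
contact_force: [-0.8, -0.3, 2.5]
opening: -0.003
```

jog_arm:
  moves:
    - {"grip":1,"translation":[0.005,0,0],"twist":[0,0,0]}
    - {"grip":1,"translation":[0.005,0,0],"twist":[0,0,0]}
    - {"grip":1,"translation":[0.005,0,0],"twist":[0,0,0]}
    - {"grip":1,"translation":[0.005,0,0],"twist":[0,0,0]}
    - {"grip":1,"translation":[0.005,0,0],"twist":[0,0,0]}
    - {"grip":1,"translation":[0.005,0,0],"twist":[0,0,0]}
    - {"grip":1,"translation":[0,0,0],"twist":[0,0,0]}

```text
clock: 7.22
eef_pos: [491.8, -17.5, 46.1]
tcp_rot: [-3.141, -0.001, 2.711]
contact_force: [-0.1, 0.6, 2.7]
opening: 0.002
```

```bash
python3 look.py pics/z4.png
```

```text
7.2167 track xy 52.1706185422839 0.7864033166577151 z 46.13599579910449 [-0.06593752  0.56737613  2.7005417 ]
```

View pics/z4.png

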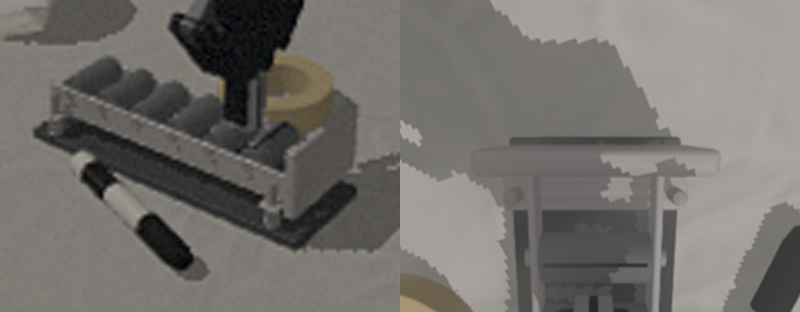

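Only roller 6 still shows its mark. Next: 30 mm more, then straight up.

jog_arm:
  moves:
    - {"grip":1,"translation":[0.005,0,0],"twist":[0,0,0]}
    - {"grip":1,"translation":[0.005,0,0],"twist":[0,0,0]}
    - {"grip":1,"translation":[0.005,0,0],"twist":[0,0,0]}
    - {"grip":1,"translation":[0.005,0,0],"twist":[0,0,0]}
    - {"grip":1,"translation":[0.005,0,0],"twist":[0,0,0]}
    - {"grip":1,"translation":[0.004,0,0],"twist":[0,0,0]}
    - {"grip":1,"translation":[0,0,0],"twist":[0,0,0]}
    - {"grip":1,"translation":[0,0,0],"twist":[0,0,0]}

```text
clock: 7.98
eef_pos: [466.5, -5.7, 46.3]
tcp_rot: [-3.142, -0.0, 2.711]
contact_force: [0.2, -0.2, 2.8]
opening: -0.002
```

jog_arm:
  moves:
    - {"grip":1,"translation":[0,0,-0.005],"twist":[0,0,0]}
    - {"grip":1,"translation":[0,0,-0.02],"twist":[0,0,0]}
    - {"grip":1,"translation":[0,0,-0.03],"twist":[0,0,0]}
    - {"grip":1,"translation":[0,0,-0.03],"twist":[0,0,0]}
    - {"grip":1,"translation":[0,0,-0.03],"twist":[0,0,0]}
    - {"grip":1,"translation":[0,0,-0.03],"twist":[0,0,0]}
    - {"grip":1,"translation":[0,0,-0.02],"twist":[0,0,0]}
    - {"grip":1,"translation":[0,0,0],"twist":[0,0,0]}
    - {"grip":1,"translation":[0,0,0],"twist":[0,0,0]}

```text
clock: 8.73
eef_pos: [467.4, -6.1, 212.4]
tcp_rot: [3.141, 0.002, 2.711]
contact_force: [-1.8, 0.1, -0.8]
opening: -0.001
```

Run:
```python
from h import *
p,d=r.grab_frame("side"); np.savez("pics/side5.npz",p=p,d=d)
a=cv2.resize(p[200:290,250:370],(400,300),interpolation=cv2.INTER_CUBIC)
p,d=r.grab_frame("scene"); np.savez("pics/scene5.npz",p=p,d=d); b=cv2.resize(p[170:260,220:340],(400,300),interpolation=cv2.INTER_CUBIC)
cv2.imwrite("pics/z5.png",np.hstack([a,b])[:,:,::-1])
for n,bx in(('scene',(slice(175,250),slice(225,325))),('side',(slice(205,285),slice(255,362)))):
  for k in'05':
    X,_=cloud(n,f'pics/{n}{k}.npz');X=X[bx];z=X[...,2]
    q=(X[...,:2]-[539.5,-38.6]);x=q@[-.9085,.418]; m=(x<95)&(z>40)&(z<60)
    print(n,k,np.percentile(z[m],[50,90]))
  A,P=[np.load(f'pics/{n}{k}.npz')['p'].astype(int) for k in'05'] 
  tape=lambda p:np.argwhere((p[...,0]-p[...,2]>35)&(np.indices(p.shape[:2])[1]>270)&(np.indices(p.shape[:2])[1]<360)&(np.indices(p.shape[:2])[0]>205)&(np.indices(p.shape[:2])[0]<255)).mean(0)
  print('tape px',tape(A),tape(P))
```

```text
scene 0 [46.04155594 49.77925094]
scene 5 [46.22869031 49.69654329]
tape px [227.87664042 294.0839895 ] [227.91884817 293.97643979]
side 0 [44.78039154 47.9672395 ]
side 5 [44.62400638 48.00098065]
tape px [223.47148289 332.36882129] [223.5620438  332.40145985]
```

View pics/z5.png

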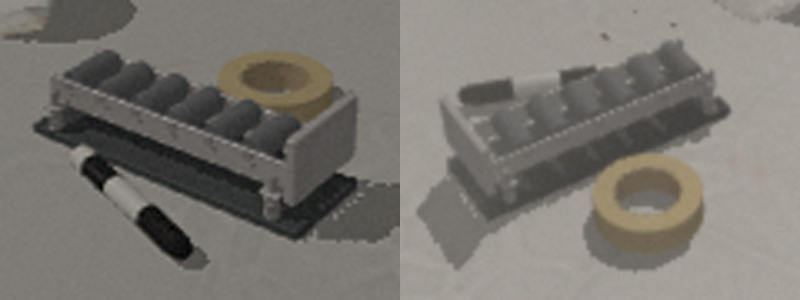

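```bash
python3 -c "
from rig import r
print(r.sense()['qvel'].round(3)); print(r.sign_off())"
```

```text
[ 0.001  0.014  0.008  0.001 -0.002 -0.   ]
the job is handed in; nothing more can be done
None
```

I ran the closed, empty gripper along all six rollers from the open end to the stop, lifted it clear and handed the job in at about 9 s. No verdict was reported.

**Pressure:** the fingertips stayed at a height of about 46 mm, so the rail was pressed down about 4 mm, with a measured force of 2.3 to 2.8 N. Its springs bottom out at 12 mm.

**Rollers:** in pictures taken during the run, the marks turned away in order. In the last side and scene views none of the six was still on top. I didn't measure the angles. From the contact length I expect about 1.5 to 2.5 rad each, against the 0.6 rad needed.

**Rail and loose objects:**
- **Rail:** it is back up, with track heights within 0.2 mm of the start.
- **Tape:** it shifted less than 0.2 pixels in both views.
- **Marker:** it looks unmoved in the pictures.
- **Cup:** I didn't check it again, but the arm's path never went near it.

**Disagreement:** the wrist camera put the rollers about 3 mm nearer the open end than the two fixed cameras did. The roll had room for that.

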